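Lever the stage unit of a measuring machine up onto its spring stop

TASK

Push down on the red grip of the pry bar to lever up the front edge of the heavy cream stage unit until the brass spring stop slides all the way in beneath that edge, then let the edge down so that it rests on the stop, and let go. Leave the stage unit standing in its place and the bar lying on its yellow fulcrum block.

Things in the scene. Friction and masses are not known exactly. Their poses are not given: they have to be found in the camera images.
- base: Cream stage unit, about 8 kg, 300 (x) x 240 (y) x 63 mm, grey top with glass, loose on four 55 mm feet. Origin: middle of its lower front edge, 55 mm above the table at the start, about 70 once on the stop. The unit lies to +y of that edge, which runs along its x. It tips about its rear feet, 218 mm behind the edge.
- bar: Loose steel pry bar, 24 x 12 x 305 mm. Origin: its underside on the ridge of the yellow fulcrum block (fixed, 50 x 50 mm, 59 high; keeps the bar in place as it rocks), 43 mm up. +y: its 75 mm nose, 20 mm of it under the edge; -y: the handle, rising 0.16 rad to the red grip. Unpushed, the nose stays up against the edge. The flat bar with a blue grip is a spare.
- bar_pad (a point): Middle of the top of the red grip (36 x 50 x 14 mm) at the handle's end, about 90 mm above the table at the start; axes as the bar's. Push straight down here with shut fingers, 6 to 14 N. It goes down about three times as far as the edge rises: about 55 mm frees the stop; near 75 mm it meets the table.
- stop (a joint): Travel (m) of the brass spring stop, 24 mm wide, 12 thick, its top 70 mm above the table. It slides along the unit's +y in a blue housing fixed in front of the edge, beside the bar. About 0 at the start, pressed against the edge's face by a 4 N spring; when the edge is lifted by just over 15 mm it slides in by itself; 0.025 is fully in.

How it is judged:
By the outcome, as a careful person would: the job done as asked, in the order asked, and still so for the second after the job is handed in, with the robot touching nothing.
It also fails if it takes over 35 s, if anything falls off the work surface, if the arm or the gripper's body presses on something with over 40 N, if the wrist force passes 120 N, or if a joint passes its speed limit or range.

ROBOT

A 7-joint arm with a two-finger parallel gripper is mounted at the origin on the work surface. World frame = base frame: x ahead of the robot, y to its left, z up, the work surface at z = 0. Lengths are in m, angles in rad, forces in N, time in s.
With the tool pointing down it reaches from about 0.35 to 0.9 m from the base axis. Payload 7.2 kg.
Tool frame: the origin (TCP) lies midway between the tips of the shut fingers; the grasp point (between the pads) lies 19 mm behind it; z points along the fingers, y is the line along which they close (so a half turn about z gives the same grasp; the last joint's range is limited). The gripper opens to 88 mm and grips with 3 to 60 N. Pads are 20 mm wide; open, the fingers measure 115 mm over their backs; the gripper's body (75 mm by 178 mm) begins 61 mm behind the grasp point.
Start: joints at [1.2, 0.411, -0.013, 1.596, 0.006, 1.134, -0.082], TCP at [0.186, -0.597, 0.223] pointing down, gripper open.
Joint ranges: [-2.95, 2.95], [-0.29, 1.99], [-1.47, 1.44], [0.14, 2.54], [-1.03, 4.17], [0.13, 1.85], [-2.86, 2.86]. Speed limits (rad/s): [2.39, 2.39, 3.01, 3.01, 3.14, 3.14, 3.14].

INTERFACE

Orientations are given as a unit quaternion [x, y, z, w].
In Python, from rig import ctrl gives the robot as it stands. The module is installed in compiled form; this text tells all that it offers.
- The arm moves only by the shell command python3 -m jog 'ROWS' [OPENING] [FORCE]. ROWS is JSON, one flat list of numbers, 4 for each row, row after row: the shift along the tool's x, y, z in mm, then the turn about the tool's z in rad. A call has 1 to 10 rows; each row shifts and turns the commanded pose from where the row before left it, along the tool's axes as they then stand; what a row does not reach is not made up. A row lasts 1/10 s, in which the tool goes at most 50 mm and 8.59 degrees, less where a joint would pass 70% of its speed; a pose out of reach is approached as far as the arm can. A call is refused whole if a number of a shift passes 50 or a number of a turn 0.15, either way. A call with a gripper value outside its range is refused whole. OPENING is the gripper's target within -1 to 1 (fully open at 1, half-way at 0, shut at -1), set as the call begins (- or left out, the last holds). The fingers move at their own pace and stop on an object; FORCE is the grip in N (left out, the last holds). Time passes only in rows, so rows that do not move let the fingers close. It gives the time, the measured TCP pose, the force, the opening and the grip force at its end, in the units of the state.
- ctrl.get_state(): the state, without advancing time (a new reading comes with each control period).
- ctrl.get_image(name): name is "scene" or "top"; returns a dict with "pixels" (384x512x3 uint8, red, green, blue), "range_z" (384x512 float32, m along the optical axis (not along the pixel's ray), 0 where there is no reading), "fx", "fy", "cx", "cy" (pixels), "k1" (the pictures are not rectified: a ray, as slopes to the right and down, at radius r is drawn at 1 + k1 r^2 times it, then the intrinsics apply), "extrinsics" (4x4, takes a point from camera to world coordinates). Camera axes: x right, y down, z forward; pixel columns grow to the right and rows downward; lengths in m; the calibration is good to about 2 mm. A picture is of the moment at which its call begins.
- ctrl.finish_job(): hands the job in; it is judged then, once.
The state is a dict: "t": time; "q": joint angles; "qd": joint speeds; "joint_efforts": joint torques, N m; "tcp_pos": TCP position; "eef_rot": TCP orientation; "ft_force": force on the tool from outside, world axes, zero at the start; "wrist_torque": the same for the moment, N m; "gripper_width": finger opening in m; "grasp_force": force on a finger pad.
Only numpy, scipy, OpenCV 4.12 (cv2) and the standard library are available. Lean on these libraries where they do the work, as an engineer would, in place of code of your own. Each camera call takes 0.05 s, during which the arm holds its last target. There are 200 camera calls.

## Working session

There is one attempt and no reset: what is moved stays moved. The work goes in short steps, Python scripts to look and compute and a shell command to move; the robot and the scene stay as the last step left them, time stands still between calls to the robot, and variables do not carry over. Pictures are saved under pics/ and viewed, at most 10 in all, crops included, and the job is handed in when it is done.

```bash
mkdir -p pics
cat > h.py <<'E'
import numpy as np,cv2
from rig import ctrl
def grab(n):
    return ctrl.get_image(n)
def rays(im,uv):
    uv=np.asarray(uv,float).reshape(-1,2)
    d=np.stack([(uv[:,0]-im['cx'])/im['fx'],(uv[:,1]-im['cy'])/im['fy']],1)
    s=d.copy()
    for _ in range(20): s=d/(1+im['k1']*(s**2).sum(1,keepdims=True))
    return np.c_[s,np.ones(len(s))]
def world(im,uv,z):  # z along optical axis
    E=np.array(im['extrinsics']); return (rays(im,uv)*np.asarray(z).reshape(-1,1))@E[:3,:3].T+E[:3,3]
def plane(im,uv,h):
    E=np.array(im['extrinsics']); r=rays(im,uv)@E[:3,:3].T
    return E[:3,3]+r*((h-E[2,3])/r[:,2:])
def cloud(im):
    H,W=im['range_z'].shape
    u,v=np.meshgrid(np.arange(W),np.arange(H))
    P=world(im,np.c_[u.ravel(),v.ravel()],im['range_z'].ravel()).reshape(H,W,3)
    return P
E
python3 - <<'E'
from h import *
s=ctrl.get_state(); print({k:np.round(v,3).tolist() for k,v in s.items()})
for n in('scene','top'):
    im=grab(n); cv2.imwrite(f'pics/{n}0.png',cv2.cvtColor(im['pixels'],cv2.COLOR_RGB2BGR))
    hsv=cv2.cvtColor(im['pixels'],cv2.COLOR_RGB2HSV);P=cloud(im)
    print(n,np.round(im['extrinsics'],3).tolist())
    for nm,lo,hi in(('red',(0,140,70),(8,255,255)),('red2',(172,140,70),(180,255,255)),('yel',(22,120,80),(34,255,255)),('blue',(95,110,40),(130,255,255)),('brass',(14,80,60),(24,255,255))):
        m=cv2.inRange(hsv,lo,hi);k,l,st,c=cv2.connectedComponentsWithStats(m)
        for i in range(1,k):
            if st[i,4]>40:
                p=P[(l==i)&(im['range_z']>0)]
                print(nm,st[i].tolist(),np.round(np.median(p,0),3) if len(p) else None)
E
```

```text
{'t': 0.0, 'q': [1.2, 0.412, -0.013, 1.597, 0.006, 1.134, -0.082], 'qd': [-0.0, 0.0, -0.001, 0.002, 0.001, 0.001, 0.001], 'joint_efforts': [-0.0, -58.796, 0.642, -29.107, -0.054, 0.018, 0.0], 'tcp_pos': [0.186, -0.596, 0.222], 'eef_rot': [0.989, 0.151, -0.0, -0.001], 'ft_force': [-0.764, -0.948, 0.041], 'wrist_torque': [0.002, 0.002, 0.018], 'grasp_force': 0.0, 'gripper_width': 0.088}
scene [[0.354, 0.744, -0.566, 0.945], [0.935, -0.284, 0.211, -0.182], [-0.003, -0.604, -0.797, 0.649], [0.0, 0.0, 0.0, 1.0]]
red [148, 193, 40, 27, 649] [ 0.526 -0.159  0.089]
yel [283, 165, 21, 11, 51] [0.507 0.05  0.059]
blue [286, 182, 57, 64, 2062] [0.597 0.035 0.062]
blue [0, 267, 127, 117, 8417] [ 0.624 -0.349  0.001]
brass [435, 7, 77, 60, 1358] [0.324 0.535 0.05 ]
brass [268, 146, 23, 16, 184] [0.466 0.04  0.058]
brass [272, 162, 35, 36, 477] [0.507 0.04  0.037]
brass [321, 177, 37, 25, 488] [0.575 0.093 0.07 ]
top [[-0.028, -0.993, 0.115, 0.446], [-0.999, 0.023, -0.038, -0.02], [0.035, -0.115, -0.993, 0.805], [0.0, 0.0, 0.0, 1.0]]
red [303, 180, 31, 24, 558] [ 0.523 -0.156  0.088]
yel [188, 203, 26, 10, 130] [0.504 0.047 0.058]
yel [193, 222, 24, 12, 140] [0.465 0.039 0.058]
blue [363, 86, 95, 103, 4738] [ 0.6   -0.328 -0.   ]
blue [177, 147, 45, 33, 880] [0.579 0.039 0.079]
brass [157, 156, 35, 22, 514] [0.575 0.092 0.07 ]
brass [187, 202, 29, 12, 207] [0.504 0.047 0.057]
brass [191, 221, 29, 14, 219] [0.467 0.037 0.056]
```

View pics/scene0.png

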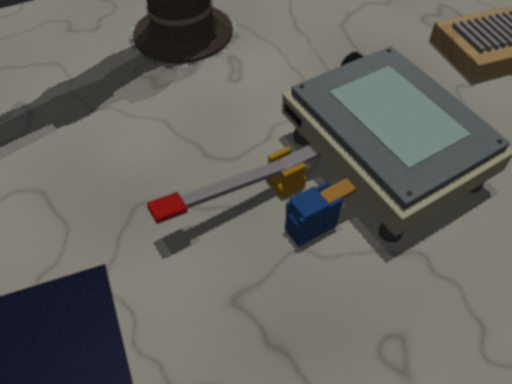

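View pics/top0.png

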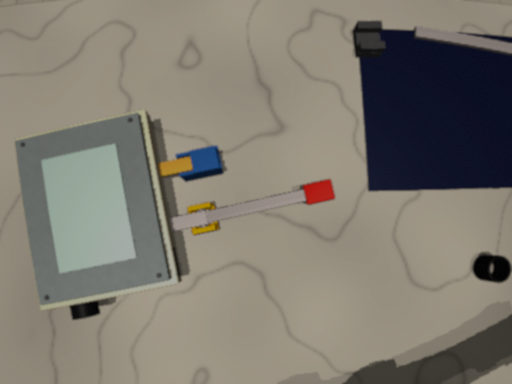

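```bash
cat > m.py <<'E'
from h import *
import sys
s=ctrl.get_state();t=np.array(s['tcp_pos'])
from scipy.spatial.transform import Rotation as R
Rm=R.from_quat(s['eef_rot']).as_matrix()
for n in('scene','top'):
    im=grab(n);hsv=cv2.cvtColor(im['pixels'],cv2.COLOR_RGB2HSV)
    m=cv2.inRange(hsv,(0,140,70),(8,255,255));k,l,st,c=cv2.connectedComponentsWithStats(m)
    i=1+np.argmax(st[1:,4]);P=cloud(im);q=P[(l==i)&(im['range_z']>0)]
    q=q[q[:,2]>np.percentile(q[:,2],60)-.006]
    r=cv2.minAreaRect((q[:,:2]*1000).astype(np.float32))
    c=np.array([*r[0],0])/1000;c[2]=np.median(q[:,2])
    print(n,'pad',np.round(c,4),'size,ang',np.round(r[1],1),round(r[2],1),'mean',np.round(q.mean(0),4),'zmax',q[:,2].max().round(4))
    print(' tool-frame shift mm',np.round(Rm.T@(c-t)*1000,1))
E
python3 m.py
```

```text
scene pad [ 0.5246 -0.1587  0.0888] size,ang [35.  48.1] 9.9 mean [ 0.5259 -0.1592  0.0887] zmax 0.0937
 tool-frame shift mm [ 453.4 -316.5  133.5]
top pad [ 0.523  -0.1565  0.0876] size,ang [34.4 47. ] 11.6 mean [ 0.5229 -0.1565  0.0877] zmax 0.0933
 tool-frame shift mm [ 452.6 -319.   134.7]
```

The pictures show the red grip at scene (167,207) / top (318,191), with the bar yawed about 11°. The stop is at top (175,167), pressed on the edge. The two views agree on the grip to about 2 mm, its z of 88 mm matches the given 90, and its size matches too. I'll move above it.

```bash
python3 -m jog '[25,-18,0,0, 30,-21,0,0, 30,-21,0,0, 30,-21,0,0, 30,-21,0,0, 30,-21,0,0, 30,-21,0,0, 30,-21,0,0, 30,-21,0,0, 30,-21,0,0]' -1 20
python3 -m jog '[30,-21,0,0, 30,-21,0,0, 30,-21,10,0, 30,-22,20,0, 25,-18,20,0, 12,-8,20,0, 0,0,15,0, 0,0,0,0.115, 0,0,0,0]'; python3 m.py
```

```text
t: 1.2
tcp_pos: [0.4068, -0.3098, 0.2227]
eef_rot: [0.989, 0.151, 0.0, 0.0]
ft_force: [-0.4, -0.1, 0.4]
gripper_width: 0.0112
grasp_force: 0.0
t: 2.1
tcp_pos: [0.5227, -0.158, 0.1369]
eef_rot: [0.996, 0.093, -0.001, -0.0]
ft_force: [0.4, 0.3, 0.2]
gripper_width: 0.0006
grasp_force: 0.0
scene pad [ 0.5251 -0.1588  0.0887] size,ang [34.8 47.8] 10.0 mean [ 0.5268 -0.1603  0.0886] zmax 0.0935
 tool-frame shift mm [ 2.4  1.3 48.2]
top pad [ 0.526  -0.1364  0.0847] size,ang [20.6  9.7] 11.1 mean [ 0.5261 -0.1364  0.0846] zmax 0.0889
 tool-frame shift mm [  7.3 -20.5  52.2]
```

The grip centre is within about 2 mm of the tool, so I'll descend to contact and start pushing slowly. The top view is partly hidden by the hand.

```bash
python3 -m jog '[1,0,15,0, 0,0,15,0, 0,0,10,0, 0,0,5,0, 0,0,4,0, 0,0,4,0, 0,0,4,0]'
python3 -m jog '[0,0.5,5,0, 0,0.5,5,0, 0,0.5,5,0, 0,0.5,5,0,0,0,0,0]'
python3 - <<'E'
from h import *
im=grab('scene');cv2.imwrite('pics/s1.png',cv2.resize(cv2.cvtColor(im['pixels'],cv2.COLOR_RGB2BGR)[100:280,120:440],None,fx=2,fy=2))
E
```

```text
t: 2.9
tcp_pos: [0.5256, -0.159, 0.0829]
eef_rot: [0.996, 0.094, 0.002, 0.001]
ft_force: [-3.4, -1.5, 18.3]
gripper_width: 0.0005
grasp_force: 9.0
t: 3.4
tcp_pos: [0.5264, -0.1618, 0.0631]
eef_rot: [0.996, 0.094, 0.002, 0.002]
ft_force: [-2.7, -2.3, 17.0]
gripper_width: 0.0005
grasp_force: 8.3
```

View pics/s1.png

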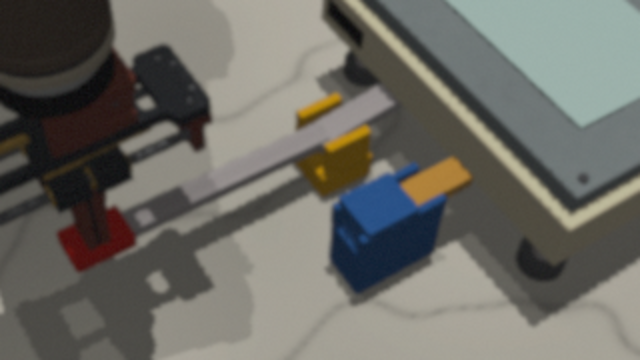

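The fingers are on the red grip (crop about (92,240)) and the edge is starting to lift, with the stop still outside. I'll keep pushing to about 55 mm of travel.

```bash
cat > st.py <<'E'
from h import *
import sys
im=grab('scene');hsv=cv2.cvtColor(im['pixels'],cv2.COLOR_RGB2HSV)
print('f',np.round(ctrl.get_state()['ft_force'],1))
P=cloud(im);m=cv2.inRange(hsv,(10,90,60),(24,255,255))>0
m&=(abs(P[...,2]-.07)<.006)&(P[...,0]>.53)&(P[...,0]<.62)&(P[...,1]<.18)
q=P[m];y=q@np.array([-.187,.982,0]);x=q@np.array([.982,.187,0])
print('brass n',len(q),'along y',np.percentile(y,[3,97]).round(4),'x',np.percentile(x,[3,97]).round(4),'z',np.median(q[:,2]).round(4))
if len(sys.argv)>1: cv2.imwrite(sys.argv[1],cv2.resize(cv2.cvtColor(im['pixels'],cv2.COLOR_RGB2BGR)[100:280,120:440],None,fx=2,fy=2))
E
python3 st.py; python3 -m jog '[0,0.5,5,0, 0,0.5,5,0, 0,0,5,0, 0,0.5,5,0, 0,0,4,0, 0,0,4,0, 0,0,0,0, 0,0,0,0]'; python3 st.py pics/s2.png
```

```text
f [-2.  -2.3 16.8]
brass n 470 along y [-0.0435  0.0052] x [0.5697 0.5929] z 0.0704
t: 4.3
tcp_pos: [0.527, -0.1626, 0.0353]
eef_rot: [0.996, 0.094, 0.002, 0.001]
ft_force: [-1.5, -0.4, 17.1]
gripper_width: 0.0004
grasp_force: 8.5
f [-1.9 -1.7 16.4]
brass n 476 along y [-0.0431  0.0064] x [0.5696 0.5927] z 0.0703
```

View pics/s2.png

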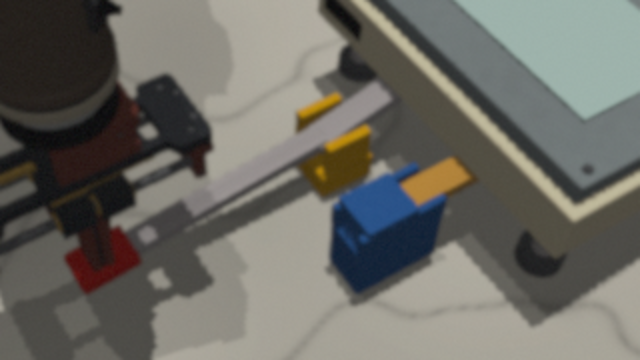

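The edge is up, but the stop is still outside (tip at crop (470,178)). I'll go a little further in small steps.

```bash
python3 -m jog '[0,0,3,0, 0,0,2,0, 0,0,0,0, 0,0,0,0]'; python3 st.py;  python3 -m jog '[0,0,2,0, 0,0,2,0, 0,0,0,0, 0,0,0,0]'; python3 st.py
```

```text
t: 4.75
tcp_pos: [0.5271, -0.1624, 0.0304]
eef_rot: [0.996, 0.094, 0.002, 0.001]
ft_force: [-2.2, -1.5, 18.3]
gripper_width: 0.0008
grasp_force: 8.9
f [-1.9 -0.1 18. ]
brass n 480 along y [-0.043   0.0065] x [0.5696 0.5929] z 0.0702
t: 5.2
tcp_pos: [0.527, -0.1622, 0.0264]
eef_rot: [0.996, 0.094, 0.002, 0.001]
ft_force: [-2.6, -0.4, 18.7]
gripper_width: 0.0006
grasp_force: 9.0
f [-2.   0.3 18.7]
brass n 484 along y [-0.0432  0.0075] x [0.5694 0.5929] z 0.0704
```

```bash
python3 -m jog '[0,0,2,0, 0,0,2,0, 0,0,0,0, 0,0,0,0]'; python3 st.py pics/s3.png
python3 - <<'E'
from h import *
im=grab('scene');P=cloud(im);hsv=cv2.cvtColor(im['pixels'],cv2.COLOR_RGB2HSV)
x=P@np.array([.982,.187,0]);y=P@np.array([-.187,.982,0])
# profile of the front face per x bin
for a in np.arange(.40,.72,.02):
    m=(x>a)&(x<a+.02)&(y>-.03)&(y<.05)&(P[...,2]>.04)&(hsv[...,1]<110)&(im['range_z']>0)
    m&=(y>.0)
    q=P[m]
    if len(q)>5: print(a.round(2),len(q),'z',np.percentile(P[m][:,2],[1,5,50,99]).round(3),'y',np.percentile(y[m],[2,50,98]).round(4))
E
```

```text
t: 5.65
tcp_pos: [0.527, -0.1618, 0.0224]
eef_rot: [0.996, 0.094, 0.002, 0.001]
ft_force: [-1.9, 0.5, 18.2]
gripper_width: 0.0005
grasp_force: 8.9
f [-2.6  0.6 19. ]
brass n 493 along y [-0.0434  0.0078] x [0.5696 0.5928] z 0.0703
0.4 404 z [0.043 0.089 0.13  0.141] y [0.0003 0.0153 0.0485]
0.42 437 z [0.08  0.091 0.127 0.141] y [0.0002 0.0147 0.0475]
0.44 474 z [0.083 0.09  0.126 0.141] y [0.0003 0.015  0.048 ]
0.46 504 z [0.072 0.085 0.124 0.141] y [0.0003 0.015  0.0478]
0.48 580 z [0.065 0.072 0.123 0.141] y [0.0005 0.0125 0.0483]
0.5 536 z [0.081 0.085 0.124 0.141] y [0.0013 0.0159 0.0484]
0.52 564 z [0.082 0.088 0.124 0.14 ] y [0.0019 0.016  0.0476]
0.54 574 z [0.082 0.086 0.124 0.141] y [0.0026 0.0167 0.0478]
0.56 611 z [0.071 0.085 0.124 0.141] y [0.0031 0.0168 0.0483]
0.58 634 z [0.063 0.084 0.123 0.141] y [0.0036 0.0161 0.0484]
0.6 640 z [0.081 0.086 0.125 0.14 ] y [0.0042 0.0172 0.0481]
0.62 660 z [0.082 0.087 0.124 0.141] y [0.0039 0.0177 0.0482]
0.64 722 z [0.043 0.083 0.124 0.141] y [0.0042 0.0189 0.0473]
0.66 776 z [0.08  0.085 0.122 0.142] y [0.0048 0.0199 0.0487]
0.68 407 z [0.078 0.081 0.104 0.123] y [0.0057 0.0249 0.0492]
```

View pics/s3.png

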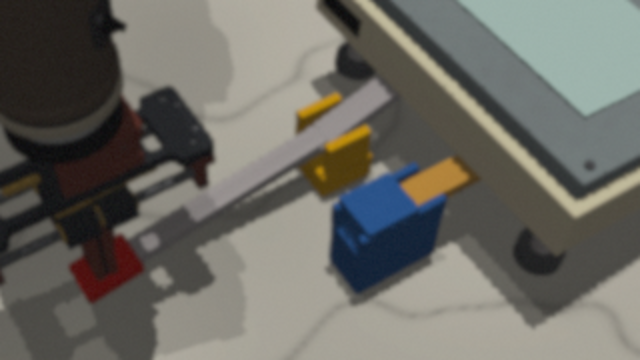

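The edge looks lifted, yet the stop is only 2.6 mm along. I'll measure the height of the lower front edge near the stop by casting the colour boundary onto the fitted face plane.

```bash
cat > edge.py <<'E'
from h import *
im=grab('scene');P=cloud(im);hsv=cv2.cvtColor(im['pixels'],cv2.COLOR_RGB2HSV)
x=P@np.array([.982,.187,0]);y=P@np.array([-.187,.982,0])
near=(im['range_z']>0)&(x>.4)&(x<.7)&(y>-.03)&(y<.06)
top=near&(y>.03)&(P[...,2]>.12)
face=near&(y>-.005)&(y<.03)&(P[...,2]>.085)&(P[...,2]<.118)
def fit(m,dep):
    q=np.c_[x[m],y[m],P[m][:,2]]
    for _ in range(4):
        ii=[i for i in range(3) if i!=dep];A=np.c_[q[:,ii],np.ones(len(q))];c=np.linalg.lstsq(A,q[:,dep],rcond=None)[0];r=q[:,dep]-A@c;q=q[abs(r)<max(2*r.std(),.0008)]
    return c,len(q)
print('face y=ax+bz+c',fit(face,1));print('top z=ax+by+c',fit(top,2))
# columns through face: lowest pixel continuous with face depth
for u in range(290,390,8):
    col=np.where(face[:,u])[0]
    if len(col)<3: continue
    v=col[-1]
    g=[(vv,P[vv,u,2].round(3),y[vv,u].round(3),hsv[vv,u].tolist()) for vv in range(v,v+14,1)]
    if u in(314,338,362): print(u,round(x[v,u],3),g)
E
python3 edge.py
```

```text
face y=ax+bz+c (array([ 0.02404021,  0.10424685, -0.01947227]), 2195)
top z=ax+by+c (array([-0.00080409, -0.10028311,  0.14256308]), 2222)
314 0.489 [(139, np.float64(0.085), np.float64(0.001), [22, 45, 85]), (140, np.float64(0.083), np.float64(0.001), [24, 44, 81]), (141, np.float64(0.08), np.float64(0.001), [20, 40, 77]), (142, np.float64(0.079), np.float64(0.001), [17, 31, 74]), (143, np.float64(0.071), np.float64(0.005), [12, 18, 71]), (144, np.float64(0.072), np.float64(0.003), [15, 7, 76]), (145, np.float64(0.071), np.float64(0.002), [0, 9, 84]), (146, np.float64(0.071), np.float64(0.001), [0, 10, 99]), (147, np.float64(0.073), np.float64(-0.001), [6, 11, 118]), (148, np.float64(0.071), np.float64(-0.001), [5, 12, 130]), (149, np.float64(0.068), np.float64(-0.001), [5, 13, 119]), (150, np.float64(0.069), np.float64(-0.003), [8, 11, 92]), (151, np.float64(0.063), np.float64(-0.001), [23, 14, 72]), (152, np.float64(0.062), np.float64(-0.001), [8, 15, 67])]
338 0.55 [(164, np.float64(0.085), np.float64(0.002), [23, 48, 85]), (165, np.float64(0.082), np.float64(0.003), [24, 44, 81]
[... 834 characters left out ...]
9, np.float64(0.082), np.float64(0.004), [19, 48, 85]), (190, np.float64(0.08), np.float64(0.005), [21, 44, 82]), (191, np.float64(0.001), np.float64(0.053), [21, 32, 80]), (192, np.float64(-0.0), np.float64(0.053), [21, 23, 79]), (193, np.float64(0.001), np.float64(0.051), [25, 20, 77]), (194, np.float64(0.001), np.float64(0.049), [15, 20, 77]), (195, np.float64(0.001), np.float64(0.048), [25, 20, 78]), (196, np.float64(0.0), np.float64(0.047), [20, 20, 78]), (197, np.float64(-0.002), np.float64(0.047), [25, 20, 78]), (198, np.float64(0.001), np.float64(0.044), [24, 16, 79]), (199, np.float64(-0.0), np.float64(0.044), [30, 17, 77]), (200, np.float64(0.001), np.float64(0.041), [25, 20, 78])]
```

Run:
```python
from h import *
a=grab('scene')['pixels'][160:235,270:370];b=grab('top')['pixels'][130:205,140:240]
s0=cv2.cvtColor(cv2.imread('pics/scene0.png'),4)[160:235,270:370];t0=cv2.cvtColor(cv2.imread('pics/top0.png'),4)[130:205,140:240]
i=np.vstack([np.hstack([s0,a]),np.hstack([t0,b])])
i=np.clip(i.astype(float)*1.5,0,255).astype(np.uint8)
cv2.imwrite('pics/z1.png',cv2.cvtColor(cv2.resize(i,None,fx=4,fy=4,interpolation=cv2.INTER_CUBIC),cv2.COLOR_RGB2BGR))
```

```text
(no output)
```

View pics/z1.png

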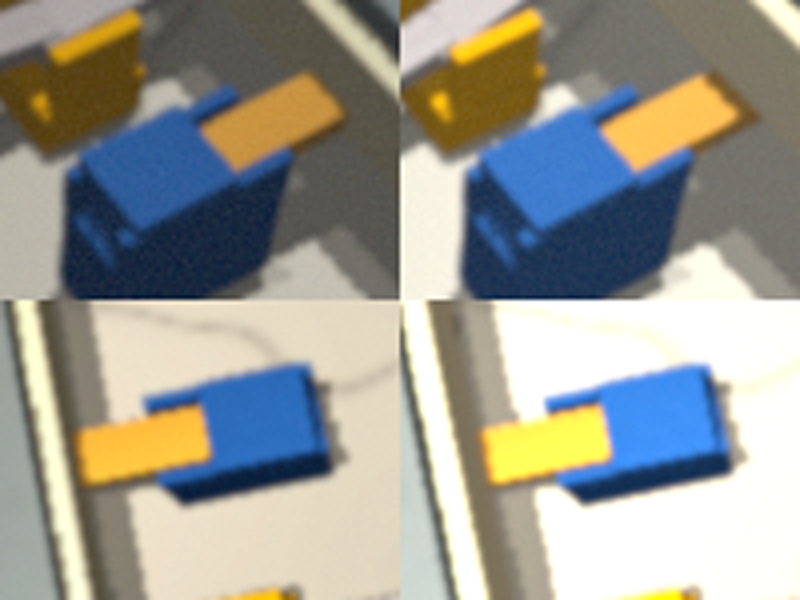

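Close up (right column against left), the brass is longer, its end is cut off by the unit's lower edge (scene crop (745,110)) and it is shaded beyond the edge. So the stop has slid in beneath the edge, which now stands at about 79 mm. I'll let the edge down slowly.

```bash
python3 -m jog '[0,0,-3,0, 0,0,-3,0, 0,0,-3,0, 0,0,-3,0, 0,0,-2,0, 0,0,-2,0, 0,0,0,0]'; python3 st.py; python3 -m jog '[0,0,-2,0, 0,0,-2,0, 0,0,-2,0, 0,0,-2,0, 0,0,0,0]';python3 st.py; python3 edge.py | head -2
```

```text
t: 6.6
tcp_pos: [0.527, -0.1643, 0.0379]
eef_rot: [0.996, 0.093, 0.003, 0.002]
ft_force: [1.0, -6.5, 7.3]
gripper_width: 0.0006
grasp_force: 3.9
f [ 0.9 -5.1  7.8]
brass n 431 along y [-0.0437  0.0015] x [0.5695 0.5926] z 0.0704
t: 7.15
tcp_pos: [0.5244, -0.1611, 0.0436]
eef_rot: [0.996, 0.094, -0.0, -0.0]
ft_force: [-0.3, -0.0, 0.9]
gripper_width: 0.0005
grasp_force: 0.0
f [ 0.3 -0.4 -0.8]
brass n 435 along y [-0.044   0.0014] x [0.5693 0.5927] z 0.0704
face y=ax+bz+c (array([ 0.02407173,  0.17248578, -0.02819687]), 2721)
top z=ax+by+c (array([ 0.00077721, -0.06671286,  0.13411304]), 2231)
```

Contact is gone at z≈0.044 and the unit's pitch is 0.067 rad, which is 14.6 mm of lift, so the edge rests on the stop. I'll back off and check.

```bash
python3 -m jog '[0,0,-10,0, 0,0,-20,0, 0,0,-30,0, 0,0,-30,0, 0,0,-30,0, 0,20,-20,0, 0,30,0,0, 0,30,0,0,0,0,0,0,0,0,0,0]'; python3 st.py; python3 edge.py|head -2; python3 m.py
python3 - <<'E'
from h import *
a=grab('scene')['pixels'][60:260,130:512];b=grab('top')['pixels'][100:310,0:382]
i=np.clip(np.vstack([a,b]).astype(float)*1.4,0,255).astype(np.uint8)
cv2.imwrite('pics/f1.png',cv2.cvtColor(cv2.resize(i,None,fx=1.45,fy=1.45),cv2.COLOR_RGB2BGR))
E
```

```text
t: 8.25
tcp_pos: [0.5392, -0.2402, 0.1838]
eef_rot: [0.996, 0.093, -0.0, -0.0]
ft_force: [-0.4, 0.5, 0.3]
gripper_width: 0.0005
grasp_force: 0.0
f [-0.5  0.4 -0.2]
brass n 427 along y [-0.0437  0.0014] x [0.5696 0.5927] z 0.0704
face y=ax+bz+c (array([ 0.02425665,  0.179505  , -0.02895606]), 2731)
top z=ax+by+c (array([ 0.00016236, -0.06426605,  0.13438648]), 2254)
scene pad [ 0.5279 -0.166   0.0401] size,ang [35.1 48. ] 10.0 mean [ 0.5281 -0.1631  0.04  ] zmax 0.0459
 tool-frame shift mm [  2.3 -73.5 143.7]
top pad [ 0.5263 -0.1647  0.0394] size,ang [34.1 48.5] 11.8 mean [ 0.5262 -0.1642  0.0393] zmax 0.0446
 tool-frame shift mm [  1.  -75.1 144.4]
```

View pics/f1.png

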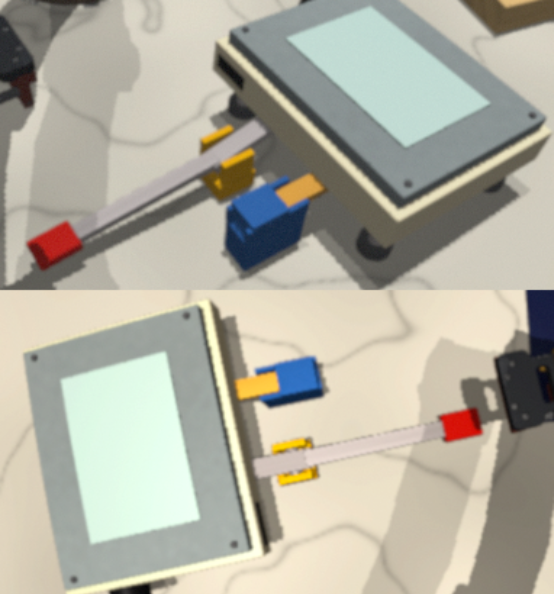

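The unit stands in place with its edge on the brass stop (scene crop (312,188)). The bar lies on its yellow block with the grip at z≈40 mm, and the hand is clear. I'll hand it in.

```bash
python3 -c "
from rig import ctrl
print(ctrl.finish_job())"
```

```text
the job is handed in; nothing more can be done
None
```

I've handed the job in: the front edge, lifted about 14.6 mm (pitch reading), rests on the brass stop, the bar lies on its fulcrum, and the gripper is clear. I couldn't see the stop's tip under the edge, so full insertion is inferred, and pushing took about 17–19 N instead of the 6–14 N given.

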